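Pulse the grinding cup on the pantry grinder

ROBOT

A 7-joint arm with a two-finger parallel gripper is mounted at the origin on the work surface. World frame = base frame: x ahead of the robot, y to its left, z up, the work surface at z = 0. Lengths are in mm, angles in degrees, forces in N, time in s.
With the tool pointing down it reaches from about 400 to 925 mm from the base axis. Payload 5.6 kg.
Tool frame: the origin (TCP) lies between the finger pads; the fingertips stand 11 mm ahead of it and the grasp point (between the pads) lies 8 mm behind it (robot.tip_extent is the distance from the TCP to the fingertips, in mm); z points along the fingers, y is the line along which they close (so a half turn about z gives the same grasp; the last joint's range is limited). The gripper opens to 85 mm and grips with 20 to 120 N. Pads are 22 mm wide; open, the fingers measure 114 mm over their backs; the gripper's body (76 mm by 85 mm) begins 54 mm behind the grasp point. The pads swing forward as they close: fully open they stand 13 mm farther back than shut.
Start: joints at [70.989, 26.786, -0.665, 91.828, 0.344, 61.387, -3.226], TCP at [185.079, -623.101, 206.19] pointing down, gripper open.
Joint ranges: [-144.91, 144.91], [-17.63, 115.5], [-89.93, 88.59], [15.96, 139.68], [-74.01, 254.01], [8.47, 105.57], [-167.45, 167.45]. Speed limits (degrees/s): [147.25, 147.25, 180, 180, 180, 180, 180].

INTERFACE

Orientations are given as [roll, pitch, yaw] about the fixed x, y, z axes, in that order (R = Rz(yaw) Ry(pitch) Rx(roll)).
In Python, from bench import robot, viewer gives the robot as it stands.
- The arm moves only by the shell command python3 -m pendant 'ROWS' [FORCE]. ROWS is JSON, one flat list of numbers, 7 for each row, row after row: the finger opening in mm, from 0 to 85.4, then the shift along the world's x, y, z in units of 0.05 m (1.0 is 0.05 m), then the turn, a rotation vector about the world's x, y, z in units of 0.15 rad (1.0 is 0.15 rad). A call has 1 to 10 rows; each row shifts and turns the commanded pose from where the row before left it; what a row does not reach is not made up. A row lasts 1/8 s, in which the tool goes at most 62.5 mm and 10.7 degrees, less where a joint would pass 70% of its speed; a pose out of reach is approached as far as the arm can. A call with a number of a shift or a turn outside -1 to 1 is refused whole. A call with a gripper value outside its range is refused whole. The fingers move at their own pace and stop on an object; FORCE is the grip in N (left out, the last holds). Time passes only in rows, so rows that do not move let the fingers close. It gives the time, the measured TCP pose, the force, the opening and the grip force at its end, in the units of the state.
- robot.sense(): the state, without advancing time (a new reading comes with each control period).
- viewer.snapshot(name): name is "scene" or "top"; returns the picture (384x512x3 uint8, blue, green, red); there is no depth.
- viewer.camera_info(name): a dict with "K" (3x3 intrinsics, pixels), "cam_to_world" (4x4, takes a point from camera to world coordinates). Camera axes: x right, y down, z forward; pixel columns grow to the right and rows downward; lengths in mm; the calibration is good to about 2 mm. A picture is of the moment at which its call begins. camera_info takes no time and is no camera call.
- robot.close_job(): hands the job in; it is judged then, once.
The state is a dict: "clock": time; "qpos": joint angles; "qd": joint speeds; "joint_efforts": joint torques, N m; "position": TCP position; "tool_rot": TCP orientation; "force": force on the tool from outside, world axes, zero at the start; "moment": the same for the moment, N m; "grip_width": opening from 0.0 (shut) to 1.0 (fully open); "gripper_force": force on a finger pad.
Only numpy, scipy, OpenCV 4.12 (cv2) and the standard library are available. Lean on these libraries where they do the work, as an engineer would, in place of code of your own. Each camera call takes 0.05 s, during which the arm holds its last target. There are 200 camera calls.

TASK

Turn the grinder's speed dial to the green mark, then set the filled steel cup down into the socket, tabs through the gaps, until it sits fully home. Twist it clockwise (seen from above) to the orange pulse mark, halfway to the lock, and never so far that the lock clicks. It springs back if let go, so finish with the gripper still holding the cup on the pulse mark, and leave the carton, jar and bag clip where they are.

Things in the scene. Friction and masses are not known exactly. Their poses are not given: they have to be found in the camera images.
- base: White grinder base, fixed to the counter; origin on its underside, z up. On its local +y side a round motor housing (radius 66 mm at the foot, 57 mm at its top, 85 mm high) carrying the bayonet socket (grey ring); on its local -y side a lower control pod (60 mm high, 96 mm wide along x, reaching to y = -118 mm) with the speed dial on top.
- seat (a point): Centre of the socket's floor, where the home cup's underside rests: 55 mm along +y and 85 mm above the base's origin, axes as the base's. Grey ring: outer radius 53 mm, top 18 mm above the floor, bore radius 38 mm. Its flange (12 to 18 mm above the floor) has three gaps 26 degrees wide out to radius 44 mm; under it the tabs run round in a track.
- gap (a point): Middle of one gap at the ring's top, at 0 degrees (base's +x) from the socket's axis, radius 44 mm, 18 mm above the floor; the other gaps lie at 120 and 240 degrees. White line at each gap. Insert with a tab at each gap, within about 6 degrees.
- pulse_mark (a point): Orange line on the ring's top (radius 44 mm), 30 degrees clockwise of that gap's white line; the same at every gap. The red line, 60 degrees clockwise of the white one, is the locked position. At pulse the cup's white lines point at orange lines.
- cup: Closed opaque steel grinding cup, standing on its black blade collar, the way it goes into the socket; 107 mm tall, about 0.35 kg. Origin at the centre of its underside, z up. Collar radius 36 mm, up to 29 mm height, foot chamfered to 33 mm; steel above it radius 32 mm (64 mm wide), straight from 29 to 98 mm height.
- cup_tab (a point): Outer end of one of the collar's three tabs, at 0 degrees (the cup's +x), radius 42 mm; the others at 120 and 240 degrees. Tabs: 10 mm wide, 4 to 10.5 mm above the underside, each with a white line above it on the collar. All alike: any tab fits any gap.
- pulse_ring (a joint): Sprung ring hidden in the socket, pushed round by the tabs: 0 at rest, grows as the cup is twisted clockwise, = cup's twist from the gap centre minus 0.10 rad. 0.42 rad on the orange pulse mark; ball catches resist from about 0.55 and the lock clicks at about 0.80. The return spring takes 0.12 N m at 0, 0.23 N m at the pulse mark.
- speed_dial (a joint): Speed dial, turns smoothly without clicks, 0 to 3.14 rad, growing clockwise from above; it stays where it is left. At 0 its white pointer points along the base's +y, at 1.57 along the base's +x. Ticks every 0.524 rad (30 degrees); the long green mark is the fifth, at 2.094 rad.
- dial_grip (a point): On the dial's axis at the middle of its grip bar, 17 mm above the pod's top (77 mm above the counter), 75 mm along the base's -y. Black bar 11 mm wide, 38 mm long (along the pointer), from 9 mm below to 9 mm above this point, on a round skirt of radius 22 mm.
- carton: Bystander: standing cardboard food carton with an orange band, 55 x 120 x 170 mm, origin under its centre.
- jar: Bystander: amber glass jar with a brass lid, 82 mm wide, 115 mm tall, origin under its centre.
- bag_clip: Bystander: yellow bag clip lying on the counter, 22 x 110 x 18 mm, origin under its centre.
Things that resemble listed ones, but are neither listed nor needed, are in the scene too. What is shaped like the cup but blue or red is not meant.

How it is judged:
By the outcome, as a careful person would: the job done as asked, in the order asked, and still so for the second after the job is handed in, while the arm keeps its last pose, push and grip.
It also fails if it takes over 58 s, if anything falls off the work surface, if the arm or the gripper's body presses on something with over 40 N, if the wrist force passes 120 N, or if a joint passes its speed limit or range.

## Working session

There is one attempt and no reset: what is moved stays moved. The work goes in short steps, Python scripts to look and compute and a shell command to move; the robot and the scene stay as the last step left them, time stands still between calls to the robot, and variables do not carry over. Pictures are saved under pics/ and viewed, at most 10 in all, crops included, and the job is handed in when it is done.

```bash
mkdir -p pics; ls; python3 - <<'E'
from bench import robot, viewer
import cv2
for n in("scene","top"):
    cv2.imwrite(f"pics/{n}0.png",cv2.resize(viewer.snapshot(n),(800,600),interpolation=cv2.INTER_CUBIC))
    c=viewer.camera_info(n);print(n,c["K"],c["cam_to_world"])
print(robot.sense())
E
```

```text
pics
scene [[373.65045862   0.         253.09805186]
 [  0.         373.65045862 198.70791241]
 [  0.           0.           1.        ]] [[-8.02944746e-01  4.69580894e-01 -3.67115130e-01  8.86157729e+02]
 [ 5.96052676e-01  6.33575062e-01 -4.93258399e-01  4.82378331e+02]
 [ 9.70271019e-04 -6.14879196e-01 -7.88620716e-01  8.99805746e+02]
 [ 0.00000000e+00  0.00000000e+00  0.00000000e+00  1.00000000e+00]]
top [[388.24194539   0.         256.46811717]
 [  0.         388.24194539 193.18242757]
 [  0.           0.           1.        ]] [[ 1.81364036e-02 -9.96364524e-01  8.32394567e-02  4.07562589e+02]
 [-9.99834527e-01 -1.81908838e-02  1.03932552e-04 -3.44111938e+00]
 [ 1.41064457e-03 -8.32275678e-02 -9.96529569e-01  1.19023126e+03]
 [ 0.00000000e+00  0.00000000e+00  0.00000000e+00  1.00000000e+00]]
{'clock': 0.1, 'qpos': array([70.98942725, 26.83171923, -0.66506167, 91.87586087,  0.34621928,
       61.38747835, -3.22479448]), 'qd': array([-0.08614311, -0.12420654,  0.02202093, -0.08852966,  0.10702284,
       -0.00400663, -0.04692751]), 'joint_efforts': array([ 1.52753812e-03, -5.33526921e+01,  2.17148411e-02, -2.51969057e+01,
        1.14554894e-02,  4.28711122e-03,  2.34577004e-05]), 'position': array([ 184.88756768, -622.57781982,  205.32341151]), 'tool_rot': array([-1.79907270e+02,  8.71385916e-03,  1.65455402e+01]), 'force': array([-0.54587507, -0.07182467, -0.8832837 ]), 'moment': array([ 0.05208371, -0.01752154,  0.03072346]), 'gripper_force': 0.0, 'grip_width': 0.9980759353976423}
```

View pics/scene0.png

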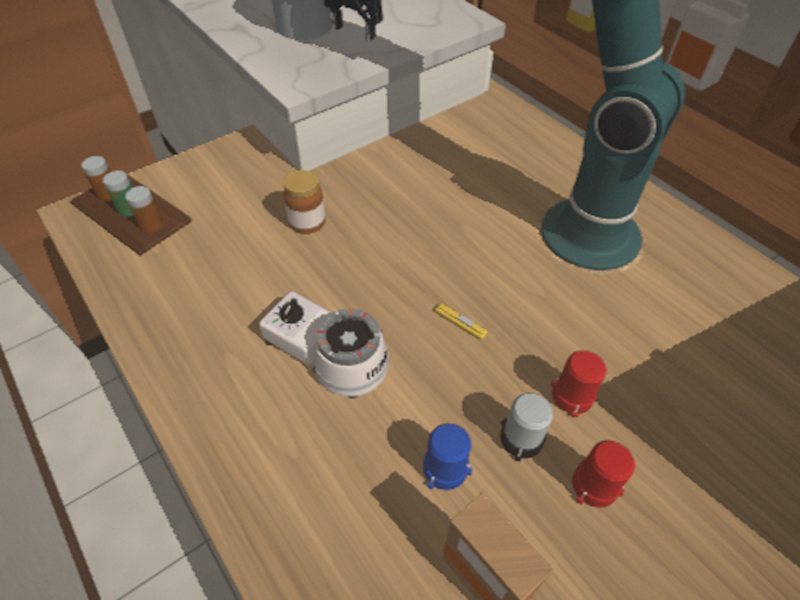

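View pics/top0.png

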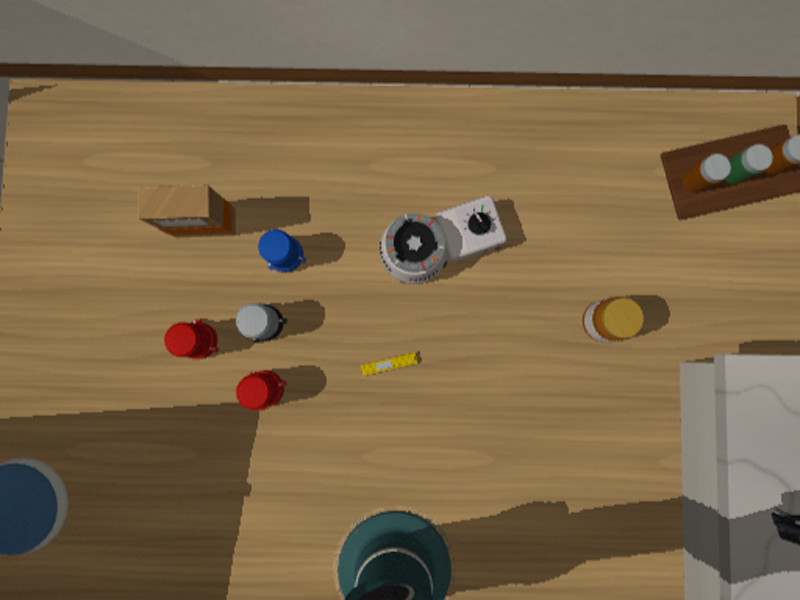

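```bash
cat > h.py <<'E'
import numpy as np, cv2
from bench import robot, viewer
C={n:viewer.camera_info(n) for n in("scene","top")}
def proj(n,P):
    M=np.linalg.inv(C[n]["cam_to_world"]);p=np.atleast_2d(P)@M[:3,:3].T+M[:3,3];q=p@C[n]["K"].T
    return q[:,:2]/q[:,2:]
def unproj(n,uv,z):
    T=C[n]["cam_to_world"];d=T[:3,:3]@np.linalg.inv(C[n]["K"])@[uv[0],uv[1],1];o=T[:3,3]
    return o+d*(z-o[2])/d[2]
def crop(im,x,y,w,h,s): return cv2.resize(im[y:y+h,x:x+w],None,fx=s,fy=s,interpolation=cv2.INTER_CUBIC)
E
python3 - <<'E'
from h import *
t=viewer.snapshot("top");s=viewer.snapshot("scene")
np.save("t.npy",t);np.save("s.npy",s)
a=np.hstack([crop(t,235,118,100,75,4),crop(s,158,182,100,75,4)])
b=np.hstack([crop(t,143,187,50,37,8)[:296],crop(s,311,252,50,37,8)])
cv2.imwrite("pics/c1.png",np.vstack([a,b]))
E
```

```text
(no output)
```

View pics/c1.png

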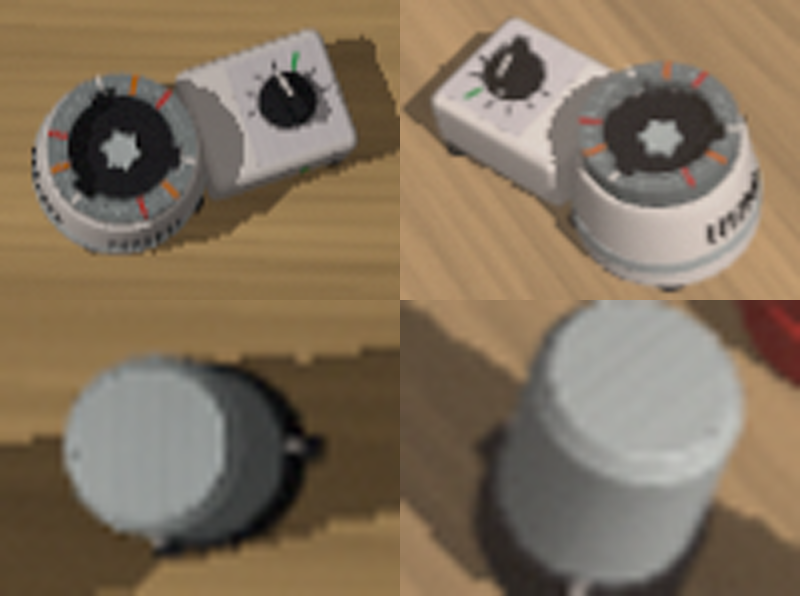

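```bash
cat > fit.py <<'E'
from h import *
from scipy.optimize import least_squares
def pt(p,ox,oy,s,c): return (np.array(p,float)-[ox,oy]+.5)/s-.5+np.array(c)
def pose(P,x,y,a):
    P=np.array(P,float);c,s=np.cos(a),np.sin(a);return np.c_[c*P[:,0]-s*P[:,1]+x,s*P[:,0]+c*P[:,1]+y,P[:,2]]
rg=lambda d,r=44,z=103:(r*np.cos(np.radians(d)),55+r*np.sin(np.radians(d)),z)
M=[rg(0),rg(-30),rg(-60),rg(120),rg(90),rg(60),rg(240),rg(210),rg(180),(0,55,103)]
T=[(100,82),(135,87),(165,98),(80,200),(60,168),(57,135),(188,160),(177,203),(143,208),(123,150)]
S=[(735,127),(715,158),(688,177),(630,75),(667,70),(700,78),(600,175),(594,152),(588,121),(661,133)]
# which scene triple is which gap is decided by the fit residual
tT=[pt(p,0,0,4,(235,118)) for p in T]; tS0=[pt(p,400,0,4,(158,182)) for p in S]
best=None
for k in range(3):
  for rev in (0,1):
    g=[0,1,2]; g=[(i*(1-2*rev)+k)%3 for i in g]
    tS=[tS0[3*j+i] for j in g for i in range(3)]+[tS0[9]]
    f=lambda v:np.r_[(proj("top",pose(M,*v))-tT).ravel(),(proj("scene",pose(M,*v))-tS).ravel()]
    c=unproj("top",tT[9],103)
    for a0 in np.arange(0,6.3,.7):
        r=least_squares(f,[c[0],c[1],a0])
        if best is None or r.cost<best[0].cost: best=(r,g,f(r.x).reshape(2,-1,2))
r,g,res=best
print("base",r.x[:2],np.degrees(r.x[2]),g,"rms",np.sqrt((res**2).mean(axis=(1,2))),res.mean(1))
print("dial pred px crop",(proj("top",pose([(0,-75,69)],*r.x))-[235,118]+.5)*4,(proj("scene",pose([(0,-75,69)],*r.x))-[158,182]+.5)*4+[400,0])
for n in("top","scene"): pass
b=r.x; print("seat",pose([(0,55,85),(0,-75,77)],*b))
# dial pointer tops: 
d0,d1=[unproj("top",pt(p,0,0,4,(235,118)),86) for p in((290,93),(279,76))]
v=(d1-d0)[:2];print("pointer world deg",np.degrees(np.arctan2(v[1],v[0])),"dial",(np.degrees(b[2])+90-np.degrees(np.arctan2(v[1],v[0])))%360)
# cup
lt=unproj("top",pt((146,446),0,300,8,(143,187)),107);ls=unproj("scene",pt((645,385),400,300,8,(311,252)),107)
tb=unproj("top",pt((322,443),0,300,8,(143,187)),7);t2=unproj("scene",pt((578,590),400,300,8,(311,252)),20);t3=unproj("top",pt((165,550),0,300,8,(143,187)),7)
print("lid",lt,ls);c=(lt+ls)/2
for q in(tb,t2,t3):
    d=(q-c)[:2];print("tab",np.hypot(*d),np.degrees(np.arctan2(d[1],d[0]))%120)
np.save("base.npy",b)
E
python3 fit.py
```

```text
base [626.58591259 -78.20487178] 19.179866015263766 [2, 0, 1] rms [1.19695077 1.3146298 ] [[-0.06189921 -0.27261035]
 [ 0.16039889 -0.19269174]]
dial pred px crop [[290.47511779 102.31456061]] [[514.77175181  69.50408098]]
seat [[ 608.51650032  -26.25781854   85.        ]
 [ 651.22602023 -149.04176256   77.        ]]
pointer world deg 33.12440221000299 dial 76.05546380526079
lid [460.5921544  263.09296768 107.        ] [462.9317671  264.74414086 107.        ]
tab 43.67008289184917 38.01839954494885
tab 28.231903445785974 34.90233328050192
tab 38.73097158072835 37.162676243305754
```

```bash
cat >> fit.py <<'E'
print(res.round(1).tolist())
E
python3 fit.py|tail -1
python3 - <<'E'
from h import *
# sub-pixel marks by colour
for n,(x,y) in(("top",(235,118)),("scene",(158,182))):
    im=np.load(n[0]+".npy")[y:y+75,x:x+100]; im=cv2.resize(im,None,fx=4,fy=4,interpolation=cv2.INTER_CUBIC)
    h,s,v=cv2.split(cv2.cvtColor(im,cv2.COLOR_BGR2HSV))
    for nm,m in(("red",((h<6)|(h>174))&(s>90)),("orange",(h>=7)&(h<16)&(s>110)),("green",(h>45)&(h<90)&(s>80))):
        k,_,st,ce=cv2.connectedComponentsWithStats(m.astype(np.uint8))
        print(n,nm,[(*np.round(c,1),a) for c,a in zip(ce[1:],st[1:,4]) if 15<a<400])
E
```

```text
[[[0.8, 1.9], [0.0, 0.3], [-0.3, 1.1], [0.3, -1.6], [0.9, -0.2], [1.2, 0.1], [-1.2, 0.1], [-2.0, -3.5], [-0.2, -0.4], [-0.1, -0.5]], [[4.3, -1.0], [0.5, -0.7], [1.0, 0.0], [-2.4, 0.6], [-0.5, -0.4], [-0.7, -0.4], [0.8, 0.6], [-0.1, 0.6], [-0.5, 0.8], [-0.6, -2.0]]]
top red [(np.float64(163.0), np.float64(99.1), np.int32(140)), (np.float64(57.9), np.float64(134.6), np.int32(129)), (np.float64(142.1), np.float64(206.2), np.int32(141))]
top orange [(np.float64(133.5), np.float64(84.4), np.int32(141)), (np.float64(59.9), np.float64(167.3), np.int32(128)), (np.float64(170.0), np.float64(189.1), np.int32(137))]
top green [(np.float64(294.0), np.float64(61.2), np.int32(71))]
scene red [(np.float64(299.0), np.float64(79.4), np.int32(109)), (np.float64(189.6), np.float64(120.9), np.int32(123)), (np.float64(287.9), np.float64(176.3), np.int32(128))]
scene orange [(np.float64(266.8), np.float64(67.7), np.int32(119)), (np.float64(306.1), np.float64(71.0), np.int32(21)), (np.float64(195.2), np.float64(149.3), np.int32(109)), (np.float64(315.2), np.float64(155.9), np.int32(127))]
scene green []
```

```bash
cat > fit2.py <<'E'
import sys,io,contextlib
with contextlib.redirect_stdout(io.StringIO()):
    from fit import *
M=[rg(-30),rg(-60),rg(90),rg(60),rg(210),rg(180)]
tT=[pt(p,0,0,4,(235,118)) for p in[(133.5,84.4),(163,99.1),(59.9,167.3),(57.9,134.6),(170,189.1),(142.1,206.2)]]
tS=[pt(p,0,0,4,(158,182)) for p in[(195.2,149.3),(189.6,120.9),(315.2,155.9),(287.9,176.3),(266.8,67.7),(299,79.4)]]
for perm in([0,1,2,3,4,5],[2,3,4,5,0,1],[4,5,0,1,2,3]):
  q=[tS[i] for i in perm]
  for w in((1,1),(1,0),(0,1)):
    f=lambda v:np.r_[w[0]*(proj("top",pose(M,*v))-tT).ravel(),w[1]*(proj("scene",pose(M,*v))-q).ravel()]
    r=least_squares(f,[627,-78,.335]);res=f(r.x)
    print(perm[0],w,r.x[:2],np.degrees(r.x[2]),np.sqrt((res**2).mean()))
    if w==(1,1) and np.sqrt((res**2).mean())<.6: b=r.x
np.save("base.npy",b);print("seat,dial",pose([(0,55,85),(0,-75,77)],*b))
E
python3 fit2.py
```

```text
0 (1, 1) [627.36707042 -77.50953348] 19.899899286261554 0.4847566399487779
0 (1, 0) [628.13087687 -76.89442064] 19.93801404754355 0.2819391178860304
0 (0, 1) [626.53462372 -78.38494209] 19.85811126433008 0.3067501169213077
2 (1, 1) [662.19247883 -36.22114188] 79.26374085589687 11.076057891478003
2 (1, 0) [628.13087687 -76.89442064] 19.93801404754355 0.2819391178860304
2 (0, 1) [643.30911503  15.38933961] 139.85810525622222 0.3067501169228451
4 (1, 1) [574.05014052 -69.16252115] -38.96274688694718 11.05273411336714
4 (1, 0) [628.13087687 -76.89442064] 19.93801404754355 0.2819391178860304
4 (0, 1) [553.7109538  -16.97066783] -100.14188858187545 0.3067501169213047
seat,dial [[ 608.64628607  -25.79365358   85.        ]
 [ 652.89541273 -148.03118788   77.        ]]
```

Candidates (800x600 scene picture): steel cup (527,425), blue (448,455), red (580,382), red (604,472). The steel one with the black collar is the target; the close crop confirms steel with a black collar. The first pictures show the base at scene (340,340), jar at (305,200), clip at (460,320) and carton at (495,550). Dial first.

```bash
python3 -m pendant '[40,0.8,0.8,0,0,0,0.2,40,0.8,0.8,0,0,0,0.2,40,0.8,0.8,0,0,0,0.2,40,0.8,0.8,0,0,0,0.2,40,0.8,0.8,0,0,0,0.2,40,0.8,0.8,0,0,0,0.2,40,0.8,0.8,0,0,0,0.2,40,0.8,0.8,0,0,0,0.2,40,0.8,0.8,0,0,0,0.2,40,0.8,0.8,0,0,0,0.1]' 40
```

```text
clock: 1.45
position: [586.1, -221.9, 206.1]
tool_rot: [180.0, 0.0, 32.9]
force: [0.5, -0.8, 0.4]
grip_width: 0.466
gripper_force: 0.0
```

```bash
python3 -m pendant '[40,0.67,0.74,0,0,0,0,40,0.67,0.74,0,0,0,0,40,0,0,-0.8,0,0,0,40,0,0,-0.8,0,0,0,40,0,0,-0.66,0,0,0,40,0,0,-0.2,0,0,0,40,0,0,0,0,0,0]' 30; python3 - <<'E'
from h import *
t=viewer.snapshot("top");s=viewer.snapshot("scene")
cv2.imwrite("pics/d1.png",np.hstack([crop(t,260,100,80,75,5),crop(s,145,170,80,75,5)]))
E
```

```text
clock: 2.33
position: [652.1, -149.1, 83.1]
tool_rot: [-180.0, 0.0, 32.9]
force: [1.2, 0.2, -0.5]
grip_width: 0.471
gripper_force: 0.0
```

View pics/d1.png

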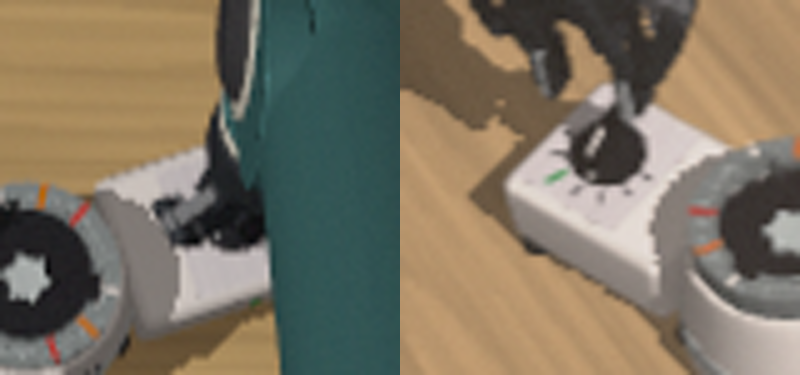

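```bash
python3 - <<'E'
from h import *
print(robot.sense()["position"])
P=[(641,-132,76),(663,-166,76),(652,-149,76),(652,-149,110)]
print((proj("scene",P)-[145,170]+.5)*5+[400,0],(proj("top",P)-[260,100]+.5)*5)
E
```

```text
[ 653.21684167 -149.29005712   84.78437325]
[[638.1248694  149.91833398]
 [573.24711594 129.96587374]
 [605.55131546 139.90068533]
 [596.74354305 101.45718508]] [[210.26971041 232.13100343]
 [268.90539845 195.97112663]
 [239.61125011 214.03645221]
 [247.56633126 201.17021356]]
```

```bash
python3 - <<'E'
from h import *
t=viewer.snapshot("top");s=viewer.snapshot("scene")
print(robot.tip_extent,robot.sense()["position"])
def ray(n,uv): 
    a=unproj(n,uv,0);b=unproj(n,uv,200);return a,(b-a)/np.linalg.norm(b-a)
for pt_,ps in(((180,235),(228,118)),((165,215),(228,118)),((195,205),(228,110))):
    a,d=ray("top",(np.array(pt_)+.5)/5-.5+[260,100]);c,e=ray("scene",(np.array(ps)+.5)/5-.5+[145,170])
    A=np.c_[d,-e];k=np.linalg.lstsq(A,c-a,rcond=None)[0];print((a+k[0]*d).round(),(c+k[1]*e).round())
cv2.imwrite("pics/d2.png",np.hstack([crop(t,280,110,50,50,8),crop(s,150,150,50,50,8)]))
E
```

```text
11.0 [ 653.22090671 -149.28843346   84.98322543]
[ 631. -111.  113.] [ 646. -123.  117.]
[ 639. -101.  129.] [ 651. -111.  133.]
[ 645. -118.  127.] [ 647. -119.  128.]
```

View pics/d2.png

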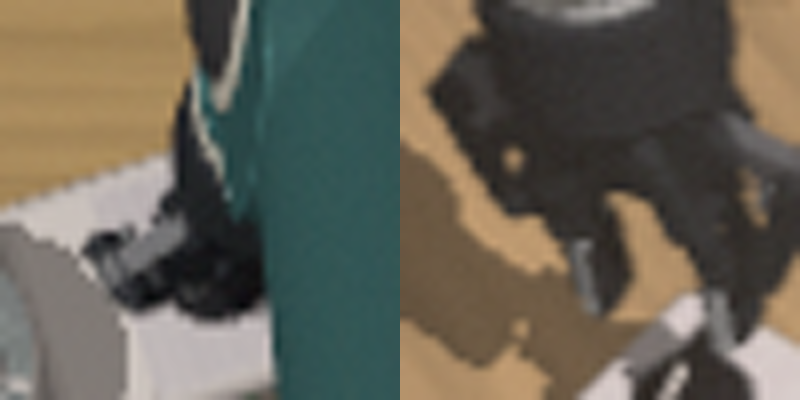

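```bash
python3 -m pendant '[8,0,0,0,0,0,0,8,0,0,0,0,0,0,8,0,0,0,0,0,0,8,0,0,0,0,0,0,8,0,0,0,0,0,0]' 30; python3 - <<'E'
from h import *
t=viewer.snapshot("top");s=viewer.snapshot("scene");print(robot.sense())
cv2.imwrite("pics/d3.png",np.hstack([crop(t,280,110,50,50,8),crop(s,150,150,50,50,8)]))
E
```

```text
clock: 3.15
position: [652.1, -149.1, 83.1]
tool_rot: [-180.0, 0.0, 32.9]
force: [0.3, 1.1, -1.1]
grip_width: 0.092
gripper_force: 0.0
{'clock': 3.25, 'qpos': array([ 19.821039  ,  37.23980205, -14.00343136,  93.271385  ,
        10.89098293,  50.83459662, -55.46598455]), 'qd': array([ 0.00742194,  0.00893833,  0.03094698, -0.09409315,  0.00410446,
       -0.08089323, -0.082341  ]), 'joint_efforts': array([ 3.17088532e-03, -5.88738012e+01, -3.96833226e+00, -2.18226904e+01,
        9.88864980e-03,  1.71205360e-03,  1.78010941e-05]), 'position': array([ 652.0452056 , -149.12592545,   83.13473598]), 'tool_rot': array([-1.79998741e+02,  6.32643706e-03,  3.28718586e+01]), 'force': array([-0.1472843 ,  0.06754372,  0.3532185 ]), 'moment': array([ 0.00711813, -0.04106191,  0.05557572]), 'gripper_force': 0.0, 'grip_width': 0.09365428169935994}
```

View pics/d3.png

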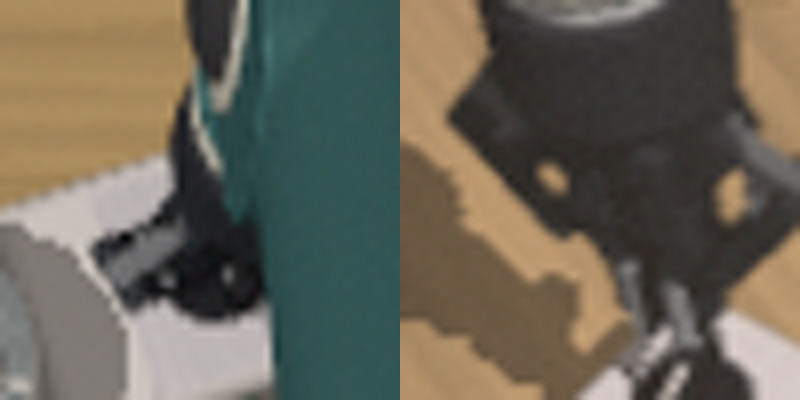

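```bash
python3 - <<'E'
from h import *
print(unproj("top",(293.1,143.9),145))
for z in(60,76,100,150,200,250): print(z,proj("scene",[(652,-149,z),(641,-163,z)]).round(1).tolist())
im=viewer.snapshot("scene"); cv2.imwrite("pics/e.png",crop(im,130,50,100,150,4))
E
```

```text
[ 631.72832871 -100.90444988  145.        ]
60 [[186.4, 201.0], [187.3, 196.0]]
76 [[185.6, 197.5], [186.5, 192.5]]
100 [[184.4, 192.1], [185.3, 187.1]]
150 [[181.7, 180.2], [182.6, 175.2]]
200 [[178.7, 167.3], [179.7, 162.2]]
250 [[175.5, 153.4], [176.6, 148.2]]
```

View pics/e.png

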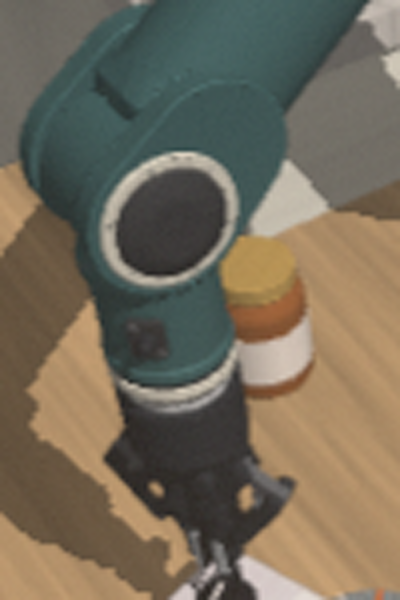

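The pictures show the fingertips at d3 scene half (660,345), just above the bar: closing missed it, so the tips are higher than expected. I reopen and lower in small steps, watching the force.

```bash
python3 -m pendant '[32,0,0,0,0,0,0,32,0,0,0,0,0,0,32,0,0,-0.08,0,0,0,32,0,0,-0.08,0,0,0]' 30; python3 -m pendant '[32,0,0,-0.06,0,0,0]';python3 -c "
from bench import robot
s=robot.sense();print(s['force'],s['moment'],s['position'])"
```

```text
clock: 3.8
position: [652.0, -149.1, 74.8]
tool_rot: [-180.0, 0.0, 32.9]
force: [-0.3, -0.5, -0.5]
grip_width: 0.373
gripper_force: 0.0
clock: 3.92
position: [651.9, -149.1, 71.7]
tool_rot: [-180.0, 0.0, 32.9]
force: [0.2, -0.8, -0.8]
grip_width: 0.375
gripper_force: 0.0
[ 0.15656719 -0.83338561 -0.82918966] [-0.02035656  0.0292228  -0.00146341] [ 651.85210872 -149.09819542   71.65898675]
```

```bash
python3 -m pendant '[32,0,0,-0.06,0,0,0,32,0,0,0,0,0,0]'; python3 -m pendant '[32,0,0,-0.06,0,0,0,32,0,0,0,0,0,0]'
```

```text
clock: 4.18
position: [651.9, -149.0, 68.8]
tool_rot: [-180.0, 0.0, 32.9]
force: [0.5, 0.1, -0.1]
grip_width: 0.372
gripper_force: 0.0
clock: 4.42
position: [651.9, -149.1, 66.0]
tool_rot: [-180.0, 0.0, 32.9]
force: [0.1, 0.9, -0.9]
grip_width: 0.373
gripper_force: 0.0
```

```bash
python3 -m pendant '[5,0,0,0,0,0,0,5,0,0,0,0,0,0,5,0,0,0,0,0,0,5,0,0,0,0,0,0]' 25; python3 - <<'E'
from h import *
s=viewer.snapshot("scene");print(robot.sense()["tool_rot"],robot.sense()["force"],robot.sense()["moment"])
cv2.imwrite("pics/f.png",crop(s,155,160,60,50,8))
E
```

```text
clock: 4.92
position: [652.1, -149.1, 66.3]
tool_rot: [180.0, -0.0, 32.9]
force: [0.3, 0.2, -0.0]
grip_width: 0.054
gripper_force: 0.0
[ 1.79994931e+02 -1.78015892e-04  3.28730491e+01] [ 0.23774642  0.69539369 -0.257614  ] [ 0.01027953 -0.00818587  0.02697385]
```

View pics/f.png

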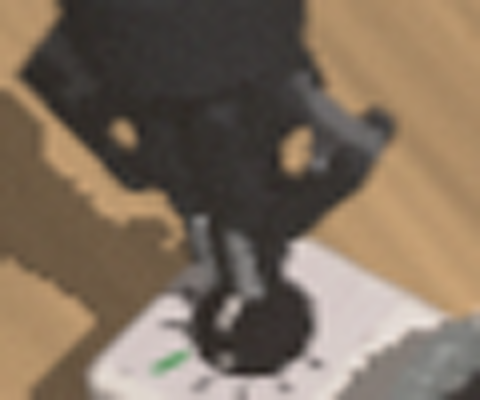

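```bash
python3 -m pendant '[34,0,0,0.1,0,0,0,34,0,0,0.1,0,0,0,34,-0.06,0,0,0,0,0,34,0,0,-0.16,0,0,0,34,0,0,-0.16,0,0,0]' 25;python3 -m pendant '[34,0,0,-0.06,0,0,0]';python3 -m pendant '[34,0,0,-0.06,0,0,0]';python3 -m pendant '[34,0,0,-0.06,0,0,0,34,0,0,0,0,0,0]'
```

```text
clock: 5.6
position: [648.7, -149.2, 59.4]
tool_rot: [-180.0, 0.0, 32.9]
force: [0.1, -0.4, -0.8]
grip_width: 0.401
gripper_force: 0.0
clock: 5.72
position: [648.3, -149.0, 55.9]
tool_rot: [-179.9, 0.1, 32.9]
force: [-1.2, -1.0, 1.0]
grip_width: 0.394
gripper_force: 0.0
clock: 5.85
position: [649.0, -149.0, 53.7]
tool_rot: [-180.0, 0.0, 32.9]
force: [-0.2, 0.3, 1.5]
grip_width: 0.398
gripper_force: 0.0
clock: 6.1
position: [649.0, -149.1, 51.0]
tool_rot: [-180.0, 0.0, 32.9]
force: [-0.5, -0.4, 0.9]
grip_width: 0.397
gripper_force: 0.0
```

```bash
python3 -m pendant '[5,0,0,0,0,0,0,5,0,0,0,0,0,0,5,0,0,0,0,0,0,5,0,0,0,0,0,0]' 25; python3 -c "
from bench import robot
s=robot.sense();print(s['force'],s['moment'],s['tool_rot'],s['position'])"
```

```text
clock: 6.6
position: [649.9, -150.6, 51.6]
tool_rot: [179.9, -0.0, 32.8]
force: [3.6, -4.7, -0.6]
grip_width: 0.112
gripper_force: 30.0
[ 3.57891415 -4.71345843 -0.63743321] [-0.91707852 -0.65401173  0.01803668] [ 1.79853176e+02 -4.76046512e-02  3.28206387e+01] [ 649.943509   -150.63397138   51.63611281]
```

```bash
python3 -m pendant '[5,0.02,-0.03,0,0,0,0,5,0,0,0,0,0,-0.5,5,0,0,0,0,0,-0.5,5,0,0,0,0,0,-0.5,5,0,0,0,0,0,-0.5,5,0,0,0,0,0,-0.5,5,0,0,0,0,0,-0.5,5,0,0,0,0,0,-0.5,5,0,0,0,0,0,-0.5,5,0,0,0,0,0,-0.5]' 25;python3 -m pendant '[5,0,0,0,0,0,-0.5,5,0,0,0,0,0,0,5,0,0,0,0,0,0]'; python3 -c "
from bench import robot
s=robot.sense();print(s['force'],s['moment'],s['tool_rot'],s['position'])"
```

```text
clock: 7.85
position: [649.4, -147.9, 51.6]
tool_rot: [-179.8, 0.1, -5.9]
force: [-2.4, 1.9, 4.2]
grip_width: 0.113
gripper_force: 30.7
clock: 8.22
position: [649.4, -147.6, 51.6]
tool_rot: [-179.8, 0.2, -9.9]
force: [-3.2, 3.5, 6.3]
grip_width: 0.114
gripper_force: 30.8
[-3.16769057  3.46982251  6.3344536 ] [0.85193614 0.64805674 0.03094352] [-1.79839364e+02  1.50945382e-01 -9.94840527e+00] [ 649.38537567 -147.62312774   51.57189264]
```

```bash
python3 -m pendant '[34,0,0,0,0,0,0,34,0,0,0,0,0,0,34,0,0,0,0,0,0,34,0,0,0.5,0,0,0,34,0,0,1,0,0,0,85,-0.5,0.3,1,0,0,0.5,85,-0.7,0.7,0.6,0,0,0.5,85,-0.4,0.9,0,0,0,0.5,85,-0.4,0.9,0,0,0,0.5,85,-0.4,0.9,0,0,0,0.5]'; python3 - <<'E'
from h import *
t=viewer.snapshot("top");s=viewer.snapshot("scene");np.save("t2.npy",t);np.save("s2.npy",s)
b=np.load("base.npy");from math import *
# pointer: mean brightness along candidate directions on bar top
for n,im in(("top",t),("scene",s)):
    g=cv2.cvtColor(im,cv2.COLOR_BGR2GRAY).astype(np.float32);out=[]
    c=np.array([652.9,-148.0])
    for th in range(0,360,6):
        d=radians(degrees(b[2])+90-th);P=[(c[0]+r*cos(d),c[1]+r*sin(d),86) for r in np.arange(7,18,1)]
        q=proj(n,P).astype(np.float32)
        out.append(cv2.remap(g,q[:,:1],q[:,1:],cv2.INTER_LINEAR).mean())
    o=np.array(out).round().astype(int);print(n,o.tolist(),"max at",np.argsort(o)[-4:]*6)
E
```

```text
clock: 9.48
position: [529.4, 35.5, 206.5]
tool_rot: [180.0, -0.0, 11.5]
force: [1.0, 0.0, -0.7]
grip_width: 0.992
gripper_force: 0.0
top [30, 30, 30, 30, 30, 30, 30, 31, 31, 30, 30, 30, 33, 35, 34, 40, 52, 66, 107, 152, 142, 98, 65, 42, 34, 31, 30, 31, 30, 28, 30, 30, 28, 25, 24, 22, 20, 20, 20, 20, 20, 19, 19, 18, 19, 20, 23, 26, 27, 30, 31, 31, 31, 31, 30, 28, 28, 29, 30, 30] max at [126 108 120 114]
scene [53, 53, 54, 53, 53, 53, 53, 54, 54, 54, 53, 54, 55, 57, 59, 64, 71, 82, 99, 119, 138, 154, 155, 151, 149, 158, 162, 160, 168, 176, 179, 179, 180, 184, 187, 191, 194, 194, 193, 190, 187, 183, 179, 174, 166, 151, 129, 105, 85, 71, 63, 58, 59, 58, 57, 56, 56, 55, 53, 53] max at [210 228 222 216]
```

```bash
cat > dial.py <<'E'
from h import *
def ana(t,s):
    for n,im,ctrs in(("top",t,[(655,-148)]),("scene",s,[(652,-149)])):
        c=proj(n,[(653,-148,86)])[0];x,y=(c-9).round().astype(int)
        g=crop(cv2.cvtColor(im,cv2.COLOR_BGR2GRAY),x,y,19,19,8)
        k,l,st,ce=cv2.connectedComponentsWithStats((g>110).astype(np.uint8))
        for i in range(1,k):
            if st[i,4]<60 or st[i,0]==0 or st[i,1]==0 or st[i,0]+st[i,2]>=g.shape[1] or st[i,1]+st[i,3]>=g.shape[0]: continue
            yy,xx=np.nonzero(l==i);w=g[yy,xx]-90.
            P=np.array([unproj(n,(np.array([a,b])+.5)/8-.5+[x,y],86)[:2] for a,b in zip(xx,yy)])
            m=np.average(P,axis=0,weights=w);e,v=np.linalg.eigh(np.cov((P-m).T,aweights=w));a=np.degrees(np.arctan2(v[1,1],v[0,1]))
            print(n,st[i,4],m.round(1),"line dial deg",(109.9-a)%180,"sd",np.sqrt(e).round(1),"from centre",(109.9-np.degrees(np.arctan2(m[1]+148,m[0]-652.9)))%360)
E
python3 - <<'E'
from dial import *
print("before");ana(np.load("t.npy"),np.load("s.npy"));print("after");ana(np.load("t2.npy"),np.load("s2.npy"))
E
```

```text
before
scene 605 [ 659.2 -144. ] line dial deg 73.42339587923684 sd [1.3 4.8] from centre 77.58618463431509
after
```

```bash
python3 -m pendant '[85.4,-0.28,0.9,0,0,0,0.5,85.4,-0.28,0.9,0,0,0,0.5,85.4,-0.28,0.9,0,0,0,0.5,85.4,-0.28,0.9,0,0,0,0.5,85.4,-0.28,0.95,0,0,0,0.7,85.4,0,0,0,0,0,0,85.4,0,0,-0.8,0,0,0,85.4,0,0,-0.8,0,0,0,85.4,0,0,-0.8,0,0,0,85.4,0,0,0,0,0,0]'; python3 - <<'E'
from h import *
t=viewer.snapshot("top");s=viewer.snapshot("scene")
p=robot.sense()["position"];print(p)
a=crop(s,290,190,100,100,4)
for z,c in((11,(0,0,255)),(-20,(0,255,0))):
    q=(proj("scene",[p-[0,0,z]])[0]-[290,190]+.5)*4;cv2.circle(a,tuple(int(v) for v in q),3,c,-1)
for z in(107,29):
    q=(proj("scene",[(461.8,263.9,z)])[0]-[290,190]+.5)*4;cv2.circle(a,tuple(int(v) for v in q),3,(255,0,255),-1)
cv2.imwrite("pics/g.png",np.hstack([crop(t,120,160,100,100,4),a]))
E
```

```text
clock: 10.82
position: [458.8, 259.2, 83.6]
tool_rot: [180.0, 0.4, 34.5]
force: [-0.1, 0.1, 0.4]
grip_width: 1.001
gripper_force: 0.0
[461.0507813  261.47534372  86.95137391]
```

View pics/g.png

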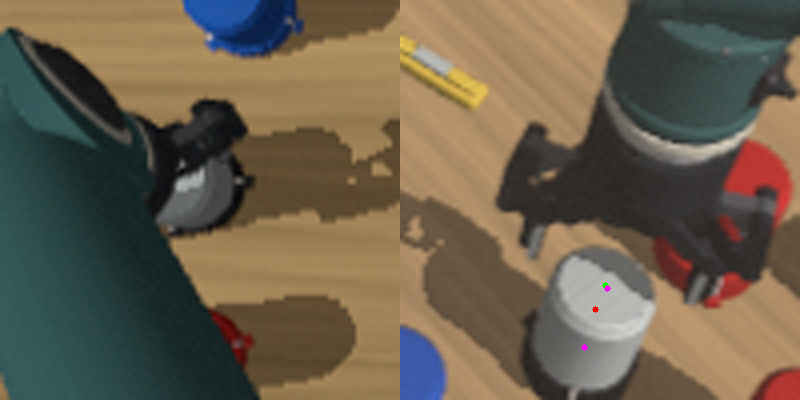

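g.png shows the open fingers at scene half (533,255) and (697,300), straddling the steel cup (605,290). The tips are high, as they were at the dial, so I lower further with force checks.

```bash
python3 -m pendant '[85.4,0,0,-0.4,0,0,0,85.4,0,0,-0.3,0,0,0]';python3 -m pendant '[85.4,0,0,-0.2,0,0,0,85.4,0,0,-0.12,0,0,0]';python3 -m pendant '[85.4,0,0,-0.06,0,0,0,85.4,0,0,0,0,0,0]';
```

```text
clock: 11.18
position: [461.6, 262.2, 52.5]
tool_rot: [180.0, -0.2, 34.5]
force: [0.9, -0.1, 0.6]
grip_width: 0.999
gripper_force: 0.0
clock: 11.42
position: [460.3, 262.0, 35.1]
tool_rot: [180.0, -0.0, 34.6]
force: [-0.8, 0.2, -0.4]
grip_width: 1.002
gripper_force: 0.0
clock: 11.68
position: [460.1, 262.0, 32.2]
tool_rot: [180.0, -0.0, 34.6]
force: [0.3, 0.3, -0.1]
grip_width: 1.0
gripper_force: 0.0
```

```bash
python3 -m pendant '[55,0,0,0,0,0,0,55,0,0,0,0,0,0,55,0,0,0,0,0,0,55,0,0,0,0,0,0]' 70;python3 -m pendant '[55,0,0,0.1,0,0,0,55,0,0,0.3,0,0,0,55,0,0,0.6,0,0,0,55,0,0,1,0,0,0,55,0,0,1,0,0,0,55,0,0,0.4,0,0,0,55,0,0,0,0,0,0]';python3 - <<'E'
from h import *
t=viewer.snapshot("top");s=viewer.snapshot("scene");np.save("t3.npy",t);np.save("s3.npy",s)
x=robot.sense();print(x["position"],x["tool_rot"],x["force"])
E
```

```text
clock: 12.18
position: [460.6, 262.0, 33.0]
tool_rot: [180.0, -0.1, 34.6]
force: [-0.9, -1.2, 6.5]
grip_width: 0.732
gripper_force: 75.7
clock: 13.05
position: [460.9, 262.4, 204.4]
tool_rot: [180.0, -0.2, 34.6]
force: [0.0, 0.8, -3.3]
grip_width: 0.732
gripper_force: 77.5
[459.39259044 261.36155371 201.57083419] [1.79994343e+02 7.72204182e-02 3.45909719e+01] [-0.012744    0.2497046  -3.79780084]
```

```bash
python3 -m pendant '[55,0.2,-0.4,0,0,0,-0.25,55,0.42,-0.82,0,0,0,-0.3,55,0.42,-0.82,0,0,0,-0.3,55,0.42,-0.82,0,0,0,-0.3,55,0.42,-0.82,0,0,0,-0.3,55,0.42,-0.82,0,0,0,-0.3,55,0.42,-0.82,0,0,0,-0.2,55,0.2,-0.46,-0.3,0,0,0,55,0,0,-0.4,0,0,0,55,0,0,0,0,0,0]';python3 -m pendant '[55,0,0,-0.2,0,0,0,55,0,0,0,0,0,0]';python3 - <<'E'
from h import *
x=robot.sense();p=x["position"];print(p,x["tool_rot"],x["force"])
t=viewer.snapshot("top");s=viewer.snapshot("scene");np.save("t4.npy",t);np.save("s4.npy",s)
b=np.load("base.npy")
def over(n,x,y,w,h,k):
    im=t if n=="top" else s;a=crop(im,x,y,w,h,k)
    def dots(P,c):
        for q in (proj(n,P)-[x,y]+.5)*k: cv2.circle(a,tuple(int(v) for v in q),1,c,-1)
    zc=p[2]-32.5;cx,cy=p[0]+2,p[1]+1.5;th=np.radians(np.arange(0,360,10))
    dots(np.c_[cx+36*np.cos(th),cy+36*np.sin(th),0*th+zc+29],(255,0,255))
    dots(np.c_[cx+36*np.cos(th),cy+36*np.sin(th),0*th+zc+4],(255,255,0))
    yw=np.radians(x0:=36.7-34.6+robot.sense()["tool_rot"][2]);tt=yw+np.radians([0,120,240])
    dots(np.c_[cx+42*np.cos(tt),cy+42*np.sin(tt),0*tt+zc+7],(0,0,255))
    for g in(0,120,240):
        a2=b[2]+np.radians(g);dots([(608.6+r*np.cos(a2),-25.8+r*np.sin(a2),103) for r in(40,52)],(0,255,0))
    return a
cv2.imwrite("pics/h.png",np.hstack([over("top",233,115,66,100,6),over("scene",180,165,66,100,6)]))
E
```

```text
clock: 14.4
position: [603.4, -27.1, 163.7]
tool_rot: [-179.8, 0.4, 17.8]
force: [-1.0, -0.0, -3.4]
grip_width: 0.732
gripper_force: 77.4
clock: 14.65
position: [605.5, -26.5, 156.5]
tool_rot: [-180.0, 0.1, 17.9]
force: [0.5, 0.2, -2.0]
grip_width: 0.728
gripper_force: 77.5
[605.47225249 -26.46163496 156.53581253] [-1.79966105e+02  7.27570688e-02  1.78985517e+01] [ 0.48735015  0.18553786 -1.9995711 ]
```

View pics/h.png

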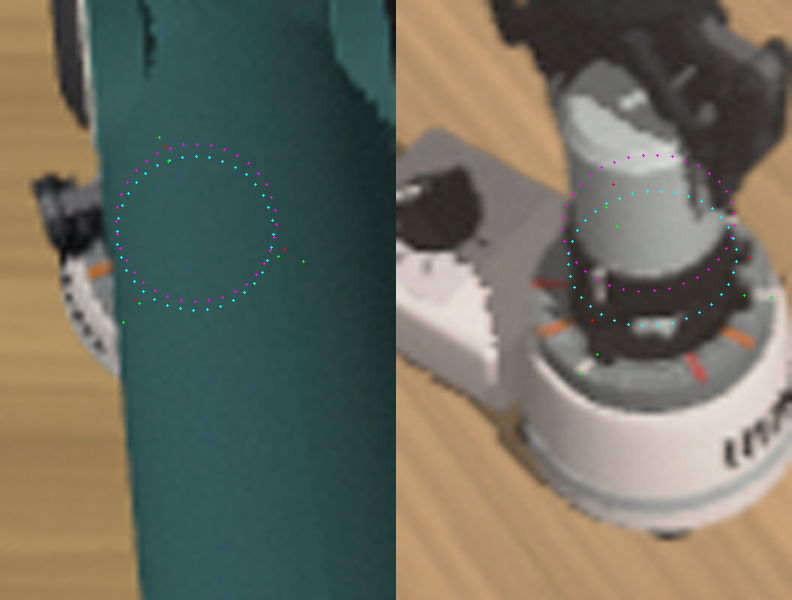

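h.png shows the cup held above the socket: collar centred near (657,250) in the scene half, its white line at (598,283), the ring's white marks at (588,367) and (765,296). Overlay and picture agree to about 2 mm.

```bash
python3 - <<'E'
from h import *
s=np.load("s4.npy");O=np.array([180,165]);k=6
pr=lambda P:((proj("scene",P)-O+.5)*k+[396,0]).round(0).astype(int).tolist()
z0=156.5-32.5
print("seat",pr([(607.8,-26.7,103),(608.6,-25.8,103)]))
for c in((607.5,-25),(605.5,-23.5),(605.5,-26.5)):
    print(c,"axis 103",pr([(*c,103)]),"collar sides z20",pr([(c[0]-36*.803,c[1]+36*.596,z0+18),(c[0]+36*.803,c[1]-36*.596,z0+18)]))
    for yw in(14,17,20,23,26):
        a=np.radians(yw);print("  ",yw,pr([(c[0]+36.5*np.cos(a),c[1]+36.5*np.sin(a),z0+z) for z in(12,27)]+[(c[0]+42*np.cos(a),c[1]+42*np.sin(a),z0+7)]))
g=crop(cv2.cvtColor(s,cv2.COLOR_BGR2GRAY),180,165,66,100,6)
hsv=crop(cv2.cvtColor(s,cv2.COLOR_BGR2HSV),180,165,66,100,6)
# collar extents (dark runs) and white spots
for y in(225,235,245,255,265,275,285,295,305,315,325,335,345,355): print(y,g[y,160:380:6].tolist())
E
```

```text
seat [[653, 289], [653, 291]]
(607.5, -25) axis 103 [[656, 291]] collar sides z20 [[735, 237], [565, 237]]
   14 [[592, 300], [589, 279], [584, 315]]
   17 [[596, 302], [593, 281], [588, 318]]
   20 [[599, 304], [596, 283], [592, 320]]
   23 [[603, 306], [600, 285], [597, 322]]
   26 [[607, 308], [604, 287], [601, 325]]
(605.5, -23.5) axis 103 [[662, 291]] collar sides z20 [[741, 238], [571, 237]]
   14 [[598, 300], [595, 279], [590, 315]]
   17 [[602, 302], [599, 281], [594, 318]]
   20 [[605, 304], [602, 283], [598, 320]]
   23 [[609, 306], [606, 285], [603, 322]]
   26 [[613, 308], [610, 287], [607, 325]]
(605.5, -26.5) axis 103 [[658, 287]] collar sides z20 [[737, 233], [567, 233]]
   14 [[594, 295], [591, 274], [586, 310]]
   17 [[598, 297], [595, 276], [590, 313]]
   20 [[601, 300], [598, 278], [594, 315]]
   23 [[605, 302], [602, 280], [599, 318]]
   26 [[609, 303], [606, 282], [603, 320]]
225 [125, 103, 65, 68, 94, 103, 106, 112, 119, 124, 130, 137, 141, 145, 150, 154, 156, 160, 162, 164, 166, 166, 168, 164, 162, 164, 161, 149, 122, 115, 138, 139, 143, 145, 147, 148, 148]
235
[... 1493 characters left out ...]
 129, 131, 153]
325 [135, 119, 105, 87, 56, 47, 49, 45, 47, 48, 50, 49, 59, 113, 155, 158, 157, 175, 182, 162, 108, 50, 51, 53, 52, 51, 46, 45, 64, 104, 124, 126, 134, 132, 127, 125, 163]
335 [141, 149, 145, 128, 110, 72, 49, 52, 54, 53, 52, 53, 55, 69, 88, 82, 74, 84, 113, 108, 59, 51, 53, 51, 46, 43, 53, 87, 125, 138, 136, 134, 132, 129, 119, 123, 172]
345 [134, 135, 138, 135, 118, 88, 50, 54, 54, 52, 50, 51, 53, 52, 53, 53, 51, 52, 53, 50, 55, 51, 50, 50, 73, 110, 125, 123, 128, 136, 137, 126, 124, 122, 121, 167, 214]
355 [106, 127, 135, 133, 122, 105, 72, 43, 52, 55, 64, 64, 50, 46, 48, 48, 49, 46, 42, 50, 66, 92, 104, 105, 117, 130, 140, 138, 133, 130, 129, 123, 115, 115, 144, 200, 222]
```

```bash
python3 -m pendant '[55,0.03,-0.02,-0.2,0,0,0,55,0,0,-0.2,0,0,0,55,0,0,0,0,0,0]';python3 -m pendant '[55,0,0,-0.06,0,0,0,55,0,0,-0.06,0,0,0,55,0,0,-0.04,0,0,0]';python3 -m pendant '[55,0,0,-0.05,0,0,0,55,0,0,-0.05,0,0,0]'; python3 -c "
from bench import robot
x=robot.sense();print(x['position'],x['force'],x['moment'])"
```

```text
clock: 15.12
position: [606.6, -28.2, 135.8]
tool_rot: [-180.0, 0.1, 17.8]
force: [0.5, 0.1, -2.8]
grip_width: 0.737
gripper_force: 77.5
clock: 15.5
position: [607.7, -27.9, 129.1]
tool_rot: [-180.0, -0.0, 17.8]
force: [0.4, -0.4, -2.9]
grip_width: 0.732
gripper_force: 77.5
clock: 15.75
position: [607.7, -28.0, 124.2]
tool_rot: [180.0, -0.0, 17.8]
force: [0.6, 0.4, -2.6]
grip_width: 0.731
gripper_force: 77.5
[607.70846542 -27.98302033 124.16500181] [ 0.59994488  0.39552494 -2.60782966] [ 0.09301597 -0.05429339 -0.01852052]
```

```bash
for i in 1 ; do python3 -m pendant '[55,0,0,-0.06,0,0,0,55,0,0,0,0,0,0]'; python3 -m pendant '[55,0,0,-0.04,0,0,0,55,0,0,0,0,0,0]'; python3 -m pendant '[55,0,0,-0.04,0,0,0,55,0,0,0,0,0,0]'; done
```

```text
clock: 16.0
position: [607.5, -28.0, 120.9]
tool_rot: [-180.0, 0.0, 17.8]
force: [0.7, 1.0, -3.8]
grip_width: 0.734
gripper_force: 77.5
clock: 16.25
position: [607.6, -28.0, 119.1]
tool_rot: [-180.0, 0.0, 17.8]
force: [-0.2, -0.1, -3.8]
grip_width: 0.729
gripper_force: 77.6
clock: 16.5
position: [607.9, -28.0, 118.1]
tool_rot: [180.0, -0.0, 17.8]
force: [-1.2, 0.2, 3.8]
grip_width: 0.729
gripper_force: 78.0
```

```bash
python3 -m pendant '[55,0,0,-0.04,0,0,0,55,0,0,0,0,0,0]'; python3 -c "
from bench import robot
x=robot.sense();print(x['position'],x['force'],x['moment'])"
```

```text
clock: 16.75
position: [608.2, -28.0, 118.0]
tool_rot: [180.0, -0.1, 17.8]
force: [-5.5, 0.6, 15.5]
grip_width: 0.727
gripper_force: 79.1
[608.17315746 -28.03971502 118.01879799] [-5.50642809  0.63365633 15.46619885] [0.44129382 1.49045047 0.11069075]
```

```bash
r(){ python3 -c "
from bench import robot
x=robot.sense();print(x['tool_rot'][2].round(2),x['force'].round(1),x['moment'].round(3))"; }
python3 -m pendant '[55,0,0,0.04,0,0,0,55,0,0,0,0,0,0]'|head -2; r
python3 -m pendant '[55,0,0,0,0,0,-0.2,55,0,0,0,0,0,0]'>/dev/null; r
python3 -m pendant '[55,0,0,0,0,0,-0.1,55,0,0,0,0,0,0]'>/dev/null; r
python3 -m pendant '[55,0,0,0,0,0,-0.1,55,0,0,0,0,0,0]'>/dev/null; r
python3 -m pendant '[55,0,0,0,0,0,-0.1,55,0,0,0,0,0,0]'>/dev/null; r
python3 -m pendant '[55,0,0,0,0,0,-0.1,55,0,0,0,0,0,0]'>/dev/null; r
python3 -m pendant '[55,0,0,0,0,0,-0.1,55,0,0,0,0,0,0]'>/dev/null; r
python3 -m pendant '[55,0,0,0,0,0,-0.1,55,0,0,0,0,0,0]'>/dev/null; r
python3 -m pendant '[55,0,0,0,0,0,-0.1,55,0,0,0,0,0,0]'>/dev/null; r
python3 -m pendant '[55,0,0,0,0,0,-0.1,55,0,0,0,0,0,0]'>/dev/null; r
python3 -m pendant '[55,0,0,0,0,0,-0.1,55,0,0,0,0,0,0]'>/dev/null; r
```

```text
clock: 17.0
position: [608.0, -28.1, 118.1]
17.83 [-1.8  1.1  6.9] [0.338 0.542 0.049]
16.1 [-3.8  0.7  6.6] [ 0.407  0.686 -0.004]
15.26 [-3.2  0.4  7.3] [0.502 0.682 0.144]
14.41 [-4.   0.6  7.5] [0.537 0.742 0.059]
13.57 [-3.1  1.2  7.9] [0.573 0.808 0.141]
12.72 [-3.1  1.1  7.9] [0.664 0.774 0.159]
11.87 [-4.   2.5  7.6] [0.831 0.784 0.17 ]
11.02 [-3.5  2.   8. ] [0.876 0.839 0.206]
10.17 [-3.1  2.3  7.1] [0.948 0.906 0.226]
9.31 [-3.5  3.   8.2] [0.905 0.832 0.263]
8.45 [-3.5  2.1  6.7] [0.897 0.788 0.245]
```

```bash
r(){ python3 -c "
from bench import robot
x=robot.sense();print(x['tool_rot'][2].round(2),x['position'].round(1),x['force'].round(1),x['moment'].round(3))"; }
python3 -m pendant '[55,0,0,0,0,0,-0.3,55,0,0,0,0,0,-0.3,55,0,0,0,0,0,-0.3,55,0,0,0,0,0,-0.3,55,0,0,0,0,0,-0.3,55,0,0,0,0,0,-0.3,55,0,0,0,0,0,-0.3,55,0,0,0,0,0,-0.28,55,0,0,0,0,0,0]' >/dev/null;r
python3 - <<'E'
from h import *
s=viewer.snapshot("scene");np.save("s5.npy",s);np.save("t5.npy",viewer.snapshot("top"))
c=(607.8,-26.7);x,y,k=180,165,6
pr=lambda P:((proj("scene",P)-[x,y]+.5)*k).round(0).astype(int).tolist()
for yw in(-16,-13,-10,-7,-4):
    for o in(0,120):
        a=np.radians(yw+o);print(yw,o,"cup",pr([(c[0]+36.5*np.cos(a),c[1]+36.5*np.sin(a),85+z) for z in(20,27)]),"ring",pr([(c[0]+44*np.cos(a),c[1]+44*np.sin(a),103)]))
g=crop(cv2.cvtColor(s,cv2.COLOR_BGR2GRAY),x,y,66,100,k)
h,sa,v=cv2.split(crop(cv2.cvtColor(s,cv2.COLOR_BGR2HSV),x,y,66,100,k))
kk,_,st,ce=cv2.connectedComponentsWithStats(((h>=7)&(h<16)&(sa>110)&(v>120)).astype(np.uint8));print("orange",[(ce[i].round().tolist(),int(st[i,4])) for i in range(1,kk) if 60<st[i,4]<900])
np.set_printoptions(linewidth=250)
print("cols",list(range(150,362,6)))
for r in range(290,372,5): print(r,g[r,150:362:6])
E
```

```text
-11.98 [608.  -25.9 118. ] [-3.3  4.   6.9] [1.157 0.524 0.275]
-16 0 cup [[177, 310], [175, 301]] ring [[160, 318]]
-16 120 cup [[320, 330], [319, 321]] ring [[333, 342]]
-13 0 cup [[178, 314], [177, 304]] ring [[162, 322]]
-13 120 cup [[323, 327], [322, 318]] ring [[336, 338]]
-10 0 cup [[180, 317], [178, 308]] ring [[164, 326]]
-10 120 cup [[325, 324], [325, 315]] ring [[340, 335]]
-7 0 cup [[181, 320], [180, 311]] ring [[166, 330]]
-7 120 cup [[328, 321], [327, 312]] ring [[343, 331]]
-4 0 cup [[183, 323], [182, 314]] ring [[169, 334]]
-4 120 cup [[330, 318], [329, 309]] ring [[345, 327]]
orange [([160.0, 327.0], 228), ([343.0, 337.0], 244)]
cols [150, 156, 162, 168, 174, 180, 186, 192, 198, 204, 210, 216, 222, 228, 234, 240, 246, 252, 258, 264, 270, 276, 282, 288, 294, 300, 306, 312, 318, 324, 330, 336, 342, 348, 354, 360]
290 [ 73  76  77  72  52  49  72  92 100 105 112 121 129 133 140 141 123 103 111 126  94  54  59  98 138 152 158 164 153 102  57  48  51  55  99 155]
295 [121  89  72  68  68  84  87  93 101 106 114 123 131 135 142 139 111  94 111 141 140 127 129 144 161 166 1
[... 1589 characters left out ...]
 46  47  46  49  49  50  51  49  48  49  51  48  50  63  84 112 128 130 133 131 131 130 125 119 114]
355 [ 78  86 114 130 134 128 116  95  55  39  44  50  60  54  43  43  46  45  43  41  46  56  74  97 103 107 120 135 139 134 129 130 127 119 112 116]
360 [ 99  69  92 118 133 133 151 164 109  59  41  58  94 100  87  78  75  73  79  92  96  94 104 122 121 120 128 137 137 131 129 127 122 115 115 142]
365 [158  83  71  96 117 148 192 193 140  97  79  95 124 131 126 117 111 110 115 125 129 131 133 127 121 121 126 134 132 129 127 122 116 112 131 181]
370 [201 138  77  75  94 144 188 167 136 127 129 134 133 134 133 131 131 131 126 122 128 139 147 131 123 116 118 129 129 126 122 118 115 122 164 211]
```

```bash
python3 -c "
from bench import robot
print(robot.close_job())"
```

```text
the job is handed in; nothing more can be done
None
```

I handed the job in at about 20 s. By the gripper angle the dial is on the green mark, though a rough picture check read about 3° short. The cup is home and held within about 1° of the orange pulse mark with no lock click seen, and the carton, jar and clip were kept clear of.

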